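Proof-load a soldered ring on the spring pull gauge

ROBOT

A 7-joint arm with a two-finger parallel gripper is mounted at the origin on a cart in front of the work surface, level with it; the furniture and walls round the work are solid. World frame = base frame: x ahead of the robot, y to its left, z up, the work surface at z = 0. Lengths are in m, angles in rad, forces in N, time in s.
With the tool pointing down it reaches from about 0.425 to 0.925 m from the base axis. Payload 6.8 kg.
Tool frame: the origin (TCP) lies at the very end of the fingers, on their centre line; the grasp point (between the pads) lies 19 mm behind it; z points along the fingers, y is the line along which they close (so a half turn about z gives the same grasp; the last joint's range is limited). The gripper opens to 88 mm and grips with 3 to 60 N. Pads are 20 mm wide; open, the fingers measure 115 mm over their backs; the gripper's body (75 mm by 178 mm) begins 61 mm behind the grasp point.
Start: joints at [1.011, 0.477, 0.022, 1.555, -0.011, 1.109, -0.083], TCP at [0.295, -0.607, 0.223] pointing down, gripper open.
Joint ranges: [-2.96, 2.96], [-0.34, 2.1], [-1.41, 1.46], [0.24, 2.44], [-1.37, 4.51], [0.17, 1.92], [-2.96, 2.96]. Speed limits (rad/s): [2.39, 2.39, 3.14, 3.14, 3.14, 3.14, 3.14].

INTERFACE

Orientations are given as a 3x3 rotation matrix whose columns are the frame's x, y, z axes.
In Python, from bench import bot gives the robot as it stands. Calls block until the motion is done:
- bot.movep(position, orientation): joint-space move of the TCP to a pose.
- bot.move_l(position, frame=None, max_speed=0.15): straight line of the TCP; frame=None keeps the orientation; max_speed is the mean speed in m/s.
- bot.move_j(angles): joint-space move.
- bot.let_go() and bot.gripper_close(strength=None): open the fingers fully, or close them until they stop; strength is the grip in N (None keeps the last).
- bot.wait(seconds).
- bot.solve_ik(position, orientation): joint angles nearest the present ones, or None.
- bot.get_state(): the state.
- bot.grab_frame(name): name is "side" or "top"; returns a dict with "frame" (384x512x3 uint8, red, green, blue), "camera_matrix" (3x3 intrinsics, pixels), "dist" ([k1, k2, p1, p2, k3] as OpenCV has them; the pictures are not rectified), "rvec" (rotation vector, rad) and "tvec" (3), from world to camera coordinates, as OpenCV has them. Camera axes: x right, y down, z forward; pixel columns grow to the right and rows downward; lengths in m; the calibration is good to about 2 mm. A picture is of the moment at which its call begins. There is no depth.
A pose or a line that the arm cannot do raises bot.Unreachable and nothing moves.
- bot.sign_off(): hands the job in; it is judged then, once.
Trained networks look in a picture, given as the dict that the camera call returned (one of the last four; its "shot" number tells which), for a name from the list of things; names that differ only in an ending like _2 or _b are one class to them, and where a whole thing is asked for, a point or a joint stands for the part that bears it (a point fixed in the world has none). Each returns a list of dicts, best first, with "p" (0 to 1); they miss things now and then, are a little off and sometimes report something else, mostly with a low value. They report only what shows in the picture. A call takes as long as a camera call. They do not tell look-alikes from the thing itself.
- bot.boxes_of(picture, thing): "pixel" ([row, column] in pixels, amid what is visible of it).
- bot.silhouettes(picture, thing): "pixels" (384x512 bool, what is visible of it) and "pixel" ([row, column] in pixels, amid what is visible of it).
- bot.spot_point(picture, thing): "pixel" ([row, column] in pixels: a listed point, or the origin of a listed thing).
The state is a dict: "time": time; "joint_positions": joint angles; "qd": joint speeds; "joint_efforts": joint torques, N m; "tool_pos": TCP position; "ee_rot": TCP orientation; "contact_force": force on the tool from outside, world axes, zero at the start; "moment": the same for the moment, N m; "opening": finger opening in m; "grasp_force": force on a finger pad.
Only numpy, scipy, OpenCV 4.12 (cv2) and the standard library are available. Lean on these libraries where they do the work, as an engineer would, in place of code of your own. Each camera call takes 0.05 s, during which the arm holds its last target. There are 200 camera calls.

TASK

Proof-test the soldered steel ring that lies on the fork of the spring pull gauge, round its hook post: draw the long steel punch up out of the wooden tool block, lower it down through the ring into the gap of the fork, and with it pull the ring and the sprung slide straight out, away from the barrel, until the pointer stands in the notch of the brass marker, without overloading the ring by pulling well past it. Keep the load on: the job finishes with the gripper still holding the punch roughly upright against the pull and the pointer in the notch. The load must go through punch and ring, so keep the gripper off the gauge, and leave the marker, the other two tools in the block and the things lying about where they are.

Things in the scene. Friction and masses are not known exactly. Their poses are not given: they have to be found in the camera images.
- round_punch: the long steel punch: a round plain rod 105 mm long, 10 mm thick, its lower 29 mm tapering to 6 mm at the foot; 55 g. It stands in one of the tool block's holes, the tallest of the three tools there (73 mm show above the block). Its long axis is its own y axis, +y to the upper end; the origin lies half way along, on its skin, 5 mm off the axis
- punch_foot (a point): middle of the punch's lower end
- punch_head (a point): middle of the punch's upper end
- tool_block: heavy dark wooden block fixed to the bench, 50 mm (x) by 172 mm (y) by 42 mm high, with a row of three round blind holes 13 mm wide and 32 mm deep along its y axis, 55 mm apart; origin under its centre. Each hole holds one of three upright tools, which may stand in any order
- burnisher: pale bone-coloured stick, 85 mm long and 10 mm thick, standing in the tool block; stays there
- graver: dark graver, 72 mm long and 8 mm thick, standing in the tool block; stays there
- pull_gauge: spring pull gauge fixed to the bench: grey base plate 224 (x) by 106 (y) by 10 mm high; a horizontal spring barrel 37 mm thick on its +x half (top 49 mm above the bench), and on its -x half a slide on a rail (rail top 18 mm above the bench) that draws out to the gauge's own -x and ends in a flat fork. White scale along the -y side. Origin under the base plate's centre, z up
- hook_post (a point): axis of the slide's upright hook post (8 mm thick, 15 mm tall, 11 mm head) at the height of the fork's top face, 38 mm above the bench; at x -55 mm, y 0 in the gauge's frame with the slide home. The fork is 4 mm thick: two prongs point to -x, the gap between them, centred on y = 0, is 22 mm wide, begins 10 mm ahead of the post's axis, is about 45 mm long and open at the front
- test_ring: loose plain steel ring, 46 mm outside, 36 mm inside, 6 mm high, 30 g, lying flat on the fork round the hook post; its centre stands 7 to 12 mm ahead (-x) of the post, so that its bore shows in the fork's gap. Drawn tight by the punch, the punch's axis is about 28 mm ahead of the post's. Origin: centre of its underside; z up
- pull_slide (a joint): how far the sprung slide is drawn out, m: 0 home, at most 0.055. Its spring pulls it home with 1.5 N at 0 and 120 N/m more, so 4 to 7 N where the marker is set
- set_marker (a joint): where the brass marker is set on the scale, m, in the slide's own measure (0.022 to 0.042): the pointer is in the middle of the notch when pull_slide reads the same. It is stiff to move and must stay put
- pointer_tip (a point): tip of the slide's dark pointer, 2 mm wide, which runs along the scale
- marker_notch (a point): middle of the 12 mm wide notch between the two teeth of the brass marker (24 mm long, clamped on the outer edge of the scale), on the line along which the pointer's tip runs; its x axis is the gauge's
- solder_spool: spool of solder wire, 51 mm across and 24 mm high, lying flat; origin under its centre
- tin_round: round tin, 69 mm across and 25 mm high; origin under its centre
- loupe: black eye loupe, 34 mm across and 26 mm high; origin under its centre
- bench_grinder: obstacle: the big orange bench grinder fixed at the back of the bench, between gauge and block but behind them. Its low dark plinth (28 mm high) begins at x = 0.59, its housing (275 mm high) at x = 0.63; it spans y from -0.48 to 0.10. A hand carried across in front of it keeps nearer the robot; origin under its centre
Things that resemble listed ones, but are neither listed nor needed, are in the scene too. Leave any orange or purple look-alike of the test_ring alone.

How it is judged:
On the way, in this order (a step that is already met when the one before it is completed fails the run):
1. the punch is drawn up out of the tool block (z of punch_foot in the frame of tool_block above 0.05 m), for 0.1 s.
2. the punch reaches down through the ring (horizontal distance between punch_foot and test_ring below 0.018 m and z of punch_foot in the frame of test_ring below -0.003 m and value of joint pull_slide below 0.012 m), for 0.1 s.
At the end, for the whole second after the job is handed in: The pointer stands in the marker's notch (within 5.5 mm of its middle) and stays there for the last second, the gripper still holds the punch (within 26 degrees of upright), the punch stands through the ring, the ring is round the hook post, and the punch loads the ring with more than 2 N (x of pointer_tip in the frame of marker_notch between -0.0055 and 0.0055 m and contact force between round_punch and test_ring above 2 N and contact force between the fingers and round_punch above 2 N and z of punch_foot in the frame of test_ring below 0 m and horizontal distance between hook_post and test_ring below 0.018 m and angle between round_punch's own y axis and vertical below 0.45 rad); the arm keeps its last pose, push and grip.
It fails at once if the ring is overloaded: the slide is pulled more than 14 mm past the middle of the marker's notch (x of pointer_tip in the frame of marker_notch below -0.014 m).
It fails at once if the marker is shifted (distance of marker_notch from where it was at the start of the episode above 0.003 m).
It fails at once if the gripper or arm pushes or pulls the gauge itself (contact force between any of the fingers, the arm and pull_gauge above 3 N).
It fails at once if another tool is taken out of the block (distance of any of burnisher, graver from where it was at the start of the episode above 0.02 m).
It fails at once if a thing lying about is knocked away (distance of any of solder_spool, tin_round, loupe from where it was at the start of the episode above 0.03 m).
It also fails if it takes over 42 s, if anything falls off the work surface, if the arm or the gripper's body presses on something with over 40 N, if the wrist force passes 120 N, or if a joint passes its speed limit or range.

## Working session

There is one attempt and no reset: what is moved stays moved. The work goes in short steps, each a Python script; the robot and the scene stay as the last script left them, time stands still between calls to the robot, and variables do not carry over. Pictures are saved under pics/ and viewed, at most 10 in all, crops included, and the job is handed in when it is done.

```bash
mkdir -p pics; ls; cat > h.py <<'E'
import numpy as np, cv2
from bench import bot
def ray(p,px):
    K,d=np.array(p["camera_matrix"],float),np.array(p["dist"],float)
    R=cv2.Rodrigues(np.array(p["rvec"],float))[0]; t=np.array(p["tvec"],float).ravel()
    u=cv2.undistortPoints(np.array([[[px[1],px[0]]]],float),K,d).ravel()
    v=R.T@np.array([u[0],u[1],1]); return -R.T@t, v/np.linalg.norm(v)
def tri(a,pa,b,pb):
    o1,v1=ray(a,pa);o2,v2=ray(b,pb)
    s=np.linalg.lstsq(np.c_[v1,-v2],o2-o1,rcond=None)[0]
    q1,q2=o1+s[0]*v1,o2+s[1]*v2
    return (q1+q2)/2,np.linalg.norm(q1-q2)
def atz(p,px,z):
    o,v=ray(p,px); return o+v*(z-o[2])/v[2]
def save(p,n): cv2.imwrite(f"pics/{n}.png",p["frame"][:,:,::-1])
E
python3 - <<'E'
from h import *
a=bot.grab_frame("side");b=bot.grab_frame("top")
cv2.imwrite("pics/a.png",np.vstack([a["frame"],b["frame"]])[:,:,::-1][:, :])
im=np.hstack([a["frame"],b["frame"]])[:,:,::-1]
save(a,"side0");save(b,"top0")
np.set_printoptions(precision=4,suppress=True)
for n in ["punch_foot","punch_head","round_punch","hook_post","test_ring","pointer_tip","marker_notch","pull_gauge","tool_block","burnisher","graver","solder_spool","tin_round","loupe"]:
    x=bot.spot_point(a,n);y=bot.spot_point(b,n)
    print(n,[(np.round(i["pixel"],1).tolist(),round(i["p"],2)) for i in x[:3]],[(np.round(i["pixel"],1).tolist(),round(i["p"],2)) for i in y[:3]], *(tri(a,x[0]["pixel"],b,y[0]["pixel"]) if x and y else ()))
print(bot.get_state())
E
```

```text
pics
punch_foot [] []
punch_head [([173.5, 317.4], 0.51), ([307.9, 229.2], 0.43)] []
round_punch [([193.0, 317.4], 0.61)] []
hook_post [([305.8, 233.0], 0.9)] [([203.1, 144.9], 0.59)] [0.5679 0.3038 0.0396] 0.010214375694719178
test_ring [([306.4, 235.8], 0.56), ([283.0, 234.8], 0.53), ([225.9, 301.5], 0.46)] [([224.3, 265.4], 0.62), ([199.6, 184.8], 0.53), ([208.6, 146.9], 0.36)] [ 0.5913 -0.1151 -0.286 ] 0.18691236183760065
pointer_tip [([295.0, 229.1], 0.63)] [([200.8, 159.5], 0.51)] [0.5839 0.2537 0.0268] 0.004860457701382762
marker_notch [([307.3, 233.6], 0.16)] [([205.6, 153.8], 0.55)] [0.5675 0.278  0.015 ] 0.004492280297008842
pull_gauge [] [([193.7, 150.1], 0.97)]
tool_block [([205.1, 319.8], 0.75)] [([233.1, 307.2], 0.95)] [ 0.45   -0.2911  0.0028] 0.0006875275393303518
burnisher [([192.7, 318.2], 0.67), ([306.9, 231.9], 0.46), ([183.6, 322.7], 0.39)] [([205.1, 336.7], 0.73)] [ 0.5097 -0.408  -0.0036] 0.08448584127405562
graver [([190.0, 321.9], 0.36)] []
solder_spool [([260.4, 301.9], 0.72)] [([235.2, 216.6], 0.46)] [0.4544 0.045  0.0027] 0.0076615884745646875
tin_round [(
[... 151 characters left out ...]
[189.6, 291.9], 0.56)] [([202.2, 337.6], 0.44)] [ 0.5611 -0.4099 -0.0027] 0.0034492580848507243
{'time': 1.5, 'joint_positions': array([ 1.0109,  0.477 ,  0.0224,  1.5554, -0.0114,  1.1093, -0.0831]), 'qd': array([-0.0007,  0.0011,  0.0005,  0.0008, -0.0013, -0.0018, -0.0008]), 'joint_efforts': array([ -0.0004, -58.2703,   1.5328, -27.2925,  -0.0544,   0.0101,
         0.    ]), 'tool_pos': array([ 0.2947, -0.6073,  0.2227]), 'ee_rot': array([[ 0.8997,  0.4366, -0.    ],
       [ 0.4366, -0.8997, -0.    ],
       [-0.    ,  0.    , -1.    ]]), 'contact_force': array([ 0.3702, -0.0482,  0.068 ]), 'moment': array([ 0.0233,  0.0088, -0.0162]), 'grasp_force': 0.0, 'opening': 0.08804088789550726}
```

View pics/side0.png

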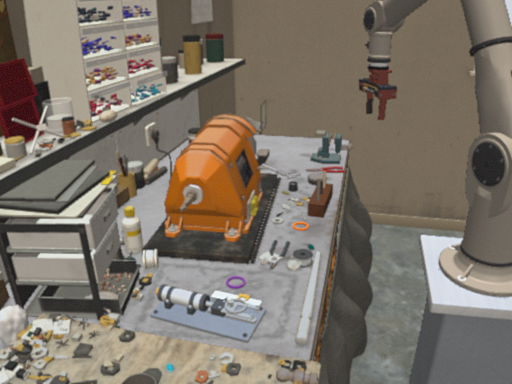

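View pics/top0.png

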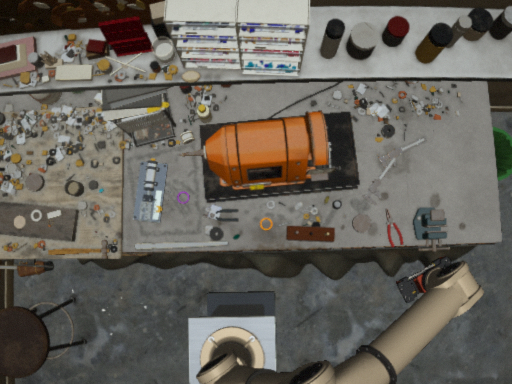

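```bash
python3 - <<'E'
import cv2,numpy as np
a=cv2.imread("pics/side0.png");b=cv2.imread("pics/top0.png")
def c(i,r,cc,h,w,s): return cv2.resize(i[r:r+h,cc:cc+w],None,fx=s,fy=s,interpolation=cv2.INTER_CUBIC)
t=np.hstack([c(a,278,150,64,120,6)[:380,:720]])
cv2.imwrite("pics/c1.png",np.vstack([c(a,280,150,50,125,6),c(a,165,282,50,125,6)[:, :750]])[:600])
t=np.hstack([c(b,155,125,75,50,8),c(b,220,280,75,50,8)])
cv2.imwrite("pics/c2.png",t)
E
```

```text
(no output)
```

View pics/c1.png

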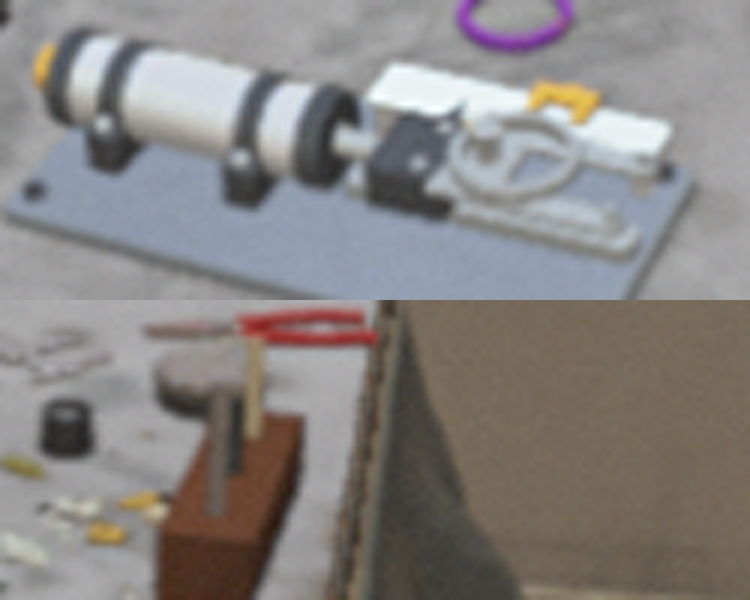

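View pics/c2.png

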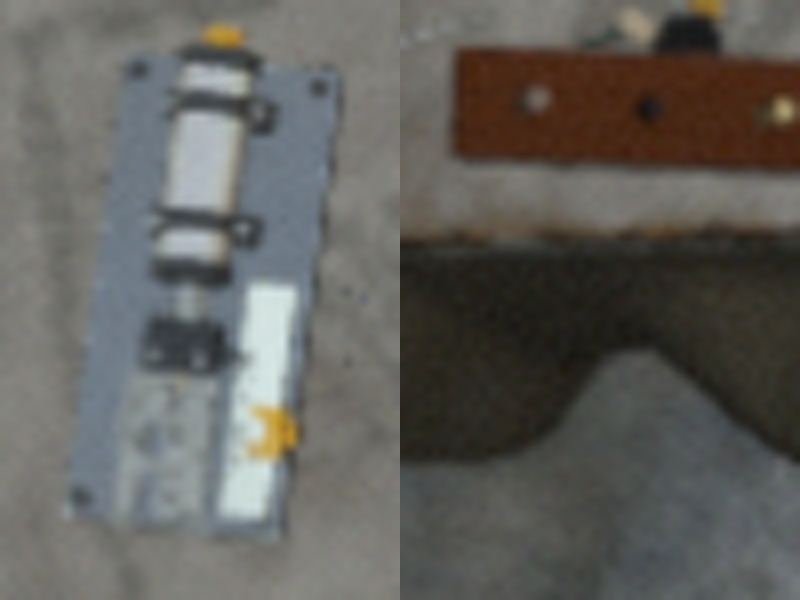

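```bash
cat > m.py <<'E'
from h import *
from scipy.optimize import least_squares
np.set_printoptions(precision=4,suppress=True)
S=lambda x,y:[280+(y+.5)/6-.5,150+(x+.5)/6-.5]
S2=lambda x,y:[165+(y-300+.5)/6-.5,282+(x+.5)/6-.5]
T=lambda x,y:[155+(y+.5)/8-.5,125+(x+.5)/8-.5]
T2=lambda x,y:[220+(y+.5)/8-.5,280+(x-400+.5)/8-.5]
E
cat > fit.py <<'E'
from m import *
a=bot.grab_frame("side");b=bot.grab_frame("top")
import pickle; pickle.dump((a,b),open("ab.pkl","wb"))
print("punch top",tri(a,S2(220,390),b,T2(537,100)))
print("graver top",tri(a,S2(237,392),b,T2(650,108)))
print("burn top",tri(a,S2(258,340),b,T2(783,110)))
print("block corners z.042",atz(b,T2(455,48),.042),atz(b,T2(455,155),.042),"side right-back",atz(a,S2(303,418),.042),atz(a,S2(265,535),.042))
print("punch base side",atz(a,S2(215,515),.042))
C=np.array([[.112,.053],[.112,-.053],[-.112,-.053],[-.112,.053]])
tp=[T(128,60),T(338,75),T(283,537),T(68,515)]
g=[atz(b,p,.01)[:2] for p in tp]
sd={2:S(693,182),0:S(8,212)}
gs={k:atz(a,p,.01)[:2] for k,p in sd.items()}
print(g,gs)
def f(v,obs):
    c,s=np.cos(v[2]),np.sin(v[2]); R=np.array([[c,-s],[s,c]])
    return np.concatenate([R@C[k]+v[:2]-o for k,o in obs])
obs=list(enumerate(g))
for o in (obs,obs+list(gs.items())):
    r=least_squares(f,[.6,.3,0],args=(o,)); print("gauge",r.x,r.fun)
v=r.x
c,s=np.cos(v[2]),np.sin(v[2]); R=np.array([[c,-s],[s,c]])
G=lambda q:R.T@(np.asarray(q)[:2]-v[:2])
print("post pred",R@[-.055,0]+v[:2])
for n,p,q in [("pointer",S(460,110),T(243,355)),("notch",S(565,108),T(262,433)),("ring",S(513,157),T(165,440))]:
    w,e=tri(a,p,b,q); print(n,w,e,"gauge",G(w),G(atz(a,p,.03)),G(atz(b,q,.03)))
print("ring side z.044 ctr",G(atz(a,S(513,152),.044)))
for n in ["hook_post","test_ring","pointer_tip","marker_notch"]:
    for im in (a,b):
        for x in bot.spot_point(im,n): 
            print(n,np.round(x["pixel"],1),round(x["p"],2),G(atz(im,x["pixel"],.038 if n[0] in "ht" else .025)))
E
python3 fit.py
```

```text
punch top (array([ 0.4527, -0.2438,  0.1087]), np.float64(0.001487244975665781))
graver top (array([ 0.4486, -0.295 ,  0.0877]), np.float64(0.001642091922372507))
burn top (array([ 0.4448, -0.3525,  0.0955]), np.float64(0.0007188657416828302))
block corners z.042 [ 0.4784 -0.2128  0.042 ] [ 0.4302 -0.2114  0.042 ] side right-back [ 0.4197 -0.3774  0.042 ] [ 0.4257 -0.2205  0.042 ]
punch base side [ 0.453  -0.2396  0.042 ]
[array([0.7332, 0.3307]), array([0.7228, 0.2294]), array([0.5049, 0.2554]), array([0.5173, 0.3579])] {2: array([0.5042, 0.2663]), 0: array([0.7344, 0.3369])}
gauge [ 0.6196  0.2934 -0.1201] [ 0.0039  0.0018  0.0016 -0.002  -0.0029 -0.0012 -0.0026  0.0015]
gauge [ 0.6195  0.2961 -0.1281] [ 0.0041  0.0036  0.0009 -0.0001 -0.0033  0.0025 -0.0022  0.0051 -0.0026
 -0.0085  0.003  -0.0026]
post pred [0.5649 0.3031]
pointer [0.5882 0.2695 0.0303] 0.0006038926298791153 gauge [-0.0276 -0.0304] [-0.0278 -0.0308] [-0.0273 -0.0302]
notch [0.5519 0.2605 0.0305] 0.00022506791160031684 gauge [-0.0625 -0.0439] [-0.0624 -0.0445] [-0.0624 -0.0438]
ring [0.5533 0.3045 0.0412] 0.009045286308796403 gauge [-0.0667 -0.0002] [-0.0561 -0.0126] [-0.0704  0.0012]
ring side z.044 ctr [-0.0626  0.0013]
hook_post [307.7 232. ] 0.64 [-0.0571  0.0048]
hook_post [204.1 147.6] 0.7 [-0.0498 -0.0073]
test_ring [225.4 300.6] 0.56 [-0.0905 -0.3862]
test_ring [281.7 235.8] 0.49 [-0.0281 -0.0824]
test_ring [308.2 236.9] 0.42 [-0.0671  0.0029]
test_ring [200.3 184.5] 0.6 [-0.0216 -0.1425]
test_ring [207.9 146.2] 0.59 [-0.0643 -0.0039]
test_ring [221.9 262.5] 0.58 [-0.0704 -0.4353]
pointer_tip [297.3 227.5] 0.63 [-0.0264 -0.0397]
pointer_tip [197.1 156.3] 0.55 [-0.0196 -0.0332]
marker_notch [300.4 242.4] 0.61 [-0.0607 -0.0405]
marker_notch [205.7 154.5] 0.44 [-0.0521 -0.0306]
```

```bash
cat > g.py <<'E'
from m import *
V=np.array([.6196,.294,-.122])
c,s=np.cos(V[2]),np.sin(V[2]); RG=np.array([[c,-s],[s,c]])
W=lambda x,y,z:np.r_[RG@[x,y]+V[:2],z]
def rot(yaw,sg):
    y=sg*np.array([np.cos(yaw),np.sin(yaw),0]); z=np.array([0,0,-1.]); return np.c_[np.cross(y,z),y,z]
E
python3 - <<'E'
from g import *
P=np.array([.452,-.243])
for sg in (1,-1):
    for p,yw in [([*P,.05],0),(W(-.0755,0,.066),V[2]),(W(-.12,0,.066),V[2])]:
        print(sg,bot.solve_ik(p,rot(yw,sg)))
sol=[bot.solve_ik(W(-.0755,0,.066),rot(V[2],k)) for k in(1,-1)]
sg=[1,-1][int(np.argmin([9 if q is None else abs(q[6]) for q in sol]))]
print(sg); open("sg","w").write(str(sg))
R=rot(0,sg)
bot.movep([*P,.2],R); bot.move_l([*P,.05],max_speed=.12)
st=bot.get_state(); print(st["time"],st["tool_pos"],st["contact_force"])
bot.gripper_close(12); 
st=bot.get_state(); print(st["time"],st["opening"],st["grasp_force"],st["contact_force"])
save(bot.grab_frame("side"),"s1")
i=cv2.imread("pics/s1.png")[120:240,270:370];cv2.imwrite("pics/s1c.png",cv2.resize(i,None,fx=5,fy=5,interpolation=2))
E
```

```text
1 [ 0.6364  0.4773 -0.326   2.0574  0.2477  0.6434  0.1451]
1 [ 0.0362  0.7704 -0.9299  1.7589  0.7274  0.9965 -1.3023]
1 [ 0.0407  0.7439 -0.9761  1.8441  0.7468  0.9717 -1.3898]
-1 [ 0.1329  0.4732  0.2974  2.0916 -0.236   0.6079 -2.5474]
-1 [ 0.1683  0.9262 -1.1938  1.7508  0.9438  1.1624  1.6984]
-1 [ 0.1534  0.8777 -1.1925  1.8377  0.9227  1.1123  1.6298]
1
4.875 [ 0.4525 -0.2432  0.0506] [-0.0448 -0.0466  0.2246]
6.05 0.009567699847509171 11.999479494988918 [-0.1213 -1.0029 -0.295 ]
```

View pics/s1c.png

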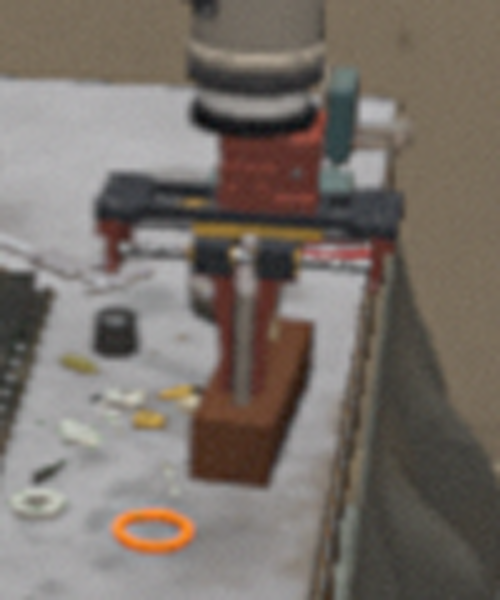

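```bash
python3 - <<'E'
from g import *
p=bot.get_state()["tool_pos"]
bot.move_l([p[0],p[1],.17],max_speed=.12); bot.gripper_close(60)
st=bot.get_state(); print(st["time"],st["opening"],st["grasp_force"],st["contact_force"])
bot.move_l([.45,.12,.17],max_speed=.25)
bot.movep(W(-.0755,0,.15),rot(V[2],1))
st=bot.get_state(); print(st["time"],st["tool_pos"],W(-.0755,0,.15),st["opening"],st["grasp_force"],st["joint_positions"])
a=bot.grab_frame("side");b=bot.grab_frame("top");save(a,"s2");save(b,"t2")
for n in ["punch_foot","punch_head"]:
    x,y=bot.spot_point(a,n),bot.spot_point(b,n); print(n,x,y, tri(a,x[0]["pixel"],b,y[0]["pixel"]) if x and y else "")
i=cv2.imread("pics/s2.png")[230:350,140:290];cv2.imwrite("pics/s2c.png",cv2.resize(i,None,fx=5,fy=5,interpolation=2))
E
```

```text
7.4667 0.009246104396297906 59.99943360686302 [ 0.524  -0.6055 -0.7234]
9.9083 [0.5447 0.3011 0.1496] [0.5447 0.3032 0.15  ] 0.008801819980118248 59.999242387712 [-0.1802  0.5322 -0.5805  1.723   0.3404  0.9902 -1.0101]
punch_foot [{'pixel': [279.1, 240.2], 'p': 0.74}] [] 
punch_head [{'pixel': [229.5, 234.0], 'p': 0.75}, {'pixel': [293.6, 225.5], 'p': 0.46}] []
```

View pics/s2c.png

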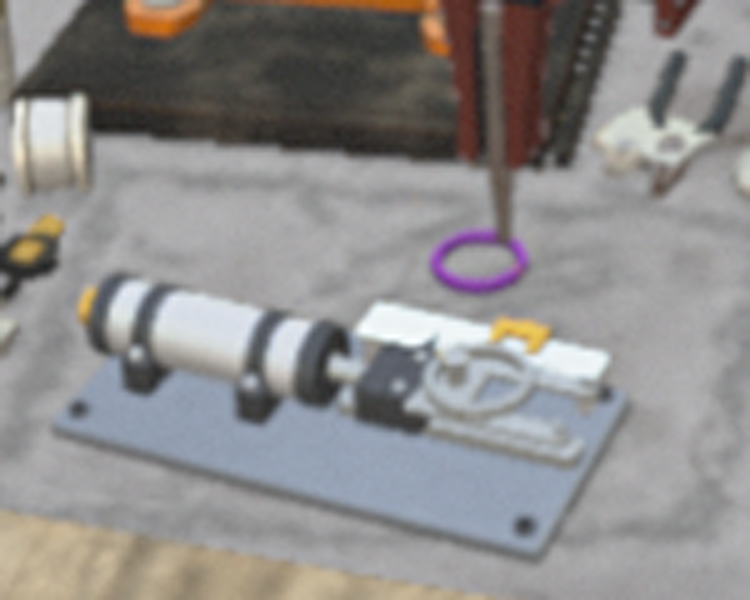

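```bash
python3 - <<'E'
from g import *
a=bot.grab_frame("side");S5=lambda x,y:[230+(y+.5)/5-.5,140+(x+.5)/5-.5]
G=lambda q:RG.T@(np.asarray(q)[:2]-V[:2])
def pr(w):
    q=cv2.projectPoints(np.array([w],float),np.array(a["rvec"],float),np.array(a["tvec"],float),np.array(a["camera_matrix"],float),np.array(a["dist"],float))[0].ravel()
    return (np.array([q[0]-140,q[1]-230])+.5)*5-.5
t=bot.get_state()["tool_pos"]
print("vertical punch foot px",pr(t-[0,0,.0406]),"top",pr(t+[0,0,.0644]),"tcp",pr(t))
for n,p in [("c0",(55,430)),("c2",(628,392)),("c3",(537,556))]: print(n,G(atz(a,S5(*p),.01)))
for n,p,z in [("ringL",(425,378),.041),("ringR",(537,388),.041),("ringT",(490,344),.041),("ringB",(470,427),.041),("posthead",(458,362),.052)]: print(n,G(atz(a,S5(*p),z)))
# foot along plane through gauge y=0 and y=const of TCP
o,v=ray(a,S5(505,240)); yg=G(t)[1]; og=G(o);vg=RG.T@v[:2]; k=(yg-og[1])/vg[1]; w=o+k*v; print("foot on TCP y plane",G(w),w[2],"TCP",G(t))
for x in (-.07,-.0755,-.08): print("target ring-level",x,pr(W(x,0,.041)))
E
```

```text
vertical punch foot px [504.2033 241.4294] top [495.0524   5.9281] tcp [500.7414 153.4719]
c0 [0.1081 0.0588]
c2 [-0.1092 -0.0477]
c3 [-0.11    0.0596]
ringL [-0.0416  0.0083]
ringR [-0.087  -0.0009]
ringT [-0.0578 -0.0217]
ringB [-0.0712  0.0309]
posthead [-0.0562  0.0071]
foot on TCP y plane [-0.0755 -0.0009] 0.11055997901879266 TCP [-0.0752 -0.0009]
target ring-level -0.07 [497.2057 380.6173]
target ring-level -0.0755 [509.7328 383.4244]
target ring-level -0.08 [520.0191 385.7248]
```

```bash
python3 - <<'E'
from g import *
bot.move_l(W(-.0755,.003,.091),rot(V[2],1),max_speed=.12)
st=bot.get_state(); t=st["tool_pos"];G=lambda q:RG.T@(np.asarray(q)[:2]-V[:2]); print(st["time"],G(t),t[2],st["contact_force"])
a=bot.grab_frame("side");b=bot.grab_frame("top");save(a,"s3");save(b,"t3")
print(bot.spot_point(a,"punch_foot"),bot.spot_point(b,"punch_foot"))
q=cv2.projectPoints(np.array([t-[0,0,.0406],W(-.0755,0,.041)]),np.array(a["rvec"],float),np.array(a["tvec"],float),np.array(a["camera_matrix"],float),np.array(a["dist"],float))[0].reshape(-1,2)
print((q-[195,280]+.5)*10-.5)
i=cv2.imread("pics/s3.png")[280:325,195:275];j=cv2.imread("pics/t3.png")[185:225,130:170]
cv2.imwrite("pics/s3c.png",np.vstack([cv2.resize(i,None,fx=8,fy=8,interpolation=2)]))
i=cv2.resize(i,None,fx=10,fy=10,interpolation=2);cv2.imwrite("pics/s3c.png",i)
E
```

```text
10.9 [-0.0754  0.0034] 0.09122293043070541 [-0.5693  0.1567 -0.597 ]
[{'pixel': [304.9, 239.0], 'p': 0.7}] []
[[461.662  238.8383]
 [469.9656 267.3488]]
```

View pics/s3c.png

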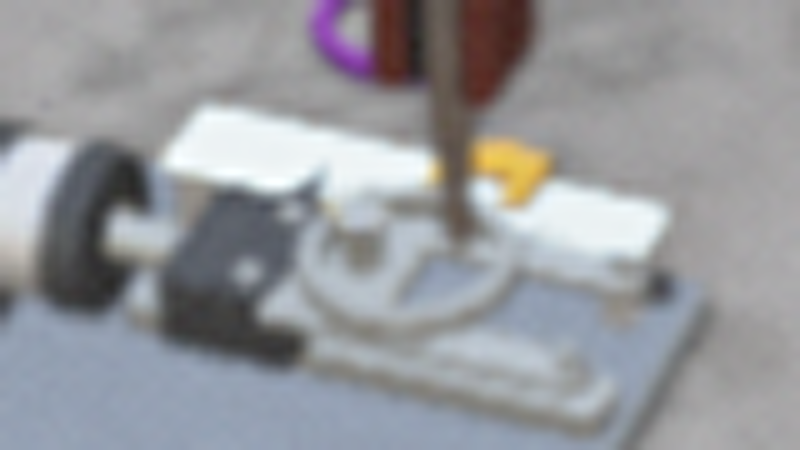

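```bash
python3 - <<'E'
from g import *
G=lambda q:RG.T@(np.asarray(q)[:2]-V[:2])
x,y=-.0725,-.0005
bot.move_l(W(x,y,.091))
for z in (.086,.082,.078,.074,.070,.067):
    bot.move_l(W(x,y,z),max_speed=.04)
    st=bot.get_state(); f=st["contact_force"]; print(round(st["time"],2),st["tool_pos"][2],f,G(st["tool_pos"]))
    if abs(f[2])>6: print("stop");break
a=bot.grab_frame("side");save(a,"s4")
i=cv2.imread("pics/s4.png")[280:325,195:275];cv2.imwrite("pics/s4c.png",cv2.resize(i,None,fx=10,fy=10,interpolation=2))
E
```

```text
11.62 0.08551044020660006 [-0.2304  0.2215 -0.3712] [-0.0729 -0.0007]
11.88 0.08161034335973835 [ 0.1844  0.1548 -0.2344] [-0.0727 -0.0006]
12.12 0.07765962505600876 [-0.5075  0.0921 -0.8694] [-0.0727 -0.0006]
12.38 0.07367291153052427 [ 0.0565 -0.492  -0.7927] [-0.0727 -0.0007]
12.62 0.06966018998515866 [ 0.7745  0.4974 -1.47  ] [-0.0727 -0.0007]
12.88 0.06678194716579737 [ 0.7235 -0.123  -0.2487] [-0.0726 -0.0006]
```

View pics/s4c.png

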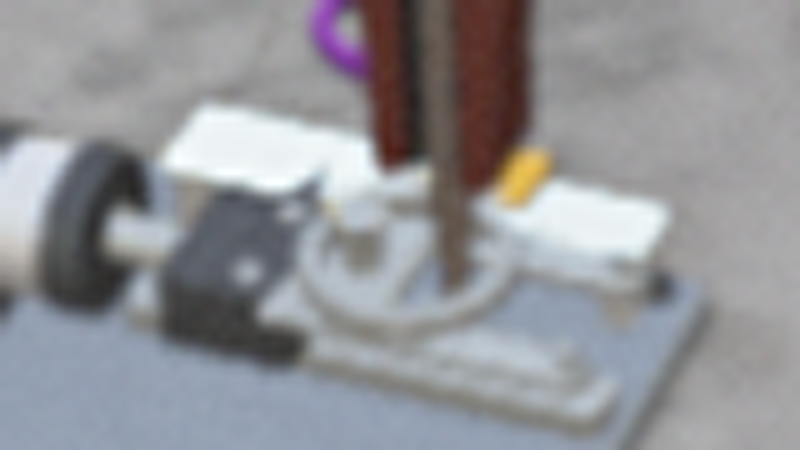

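```bash
python3 - <<'E'
from g import *
G=lambda q:RG.T@(np.asarray(q)[:2]-V[:2])
for x in (-.078,-.083,-.088,-.094,-.100,-.106,-.110):
    bot.move_l(W(x,-.0005,.067),max_speed=.03); bot.wait(.15)
    st=bot.get_state(); f=st["contact_force"]; print(round(st["time"],2),G(st["tool_pos"]),st["tool_pos"][2],"f",RG.T@f[:2],f[2],st["moment"],st["opening"])
a=bot.grab_frame("side");b=bot.grab_frame("top");save(a,"s5");save(b,"t5")
for im in (a,b):
    for n in ("pointer_tip","marker_notch"):
        for q in bot.spot_point(im,n)[:2]: print(n,np.round(q["pixel"],1),round(q["p"],2),G(atz(im,q["pixel"],.028)))
i=cv2.imread("pics/s5.png")[280:325,195:275];cv2.imwrite("pics/s5c.png",cv2.resize(i,None,fx=10,fy=10,interpolation=2))
E
```

```text
13.41 [-0.0779 -0.0005] 0.0670456477735094 f [-0.1206 -0.1613] -0.8005287611598255 [-0.0008 -0.0203 -0.0122] 0.009263465024656362
13.88 [-0.0827 -0.0005] 0.06709066386378493 f [ 1.6072 -0.8524] -0.12212213668006855 [-0.0216 -0.4021  0.0199] 0.00931821586104009
14.34 [-0.0879 -0.0005] 0.06704759304538142 f [ 1.3974 -0.5925] -0.5998652405521073 [-0.0058 -0.5628  0.0263] 0.00911595270992216
14.84 [-0.0939 -0.0005] 0.06703849562418282 f [3.2516 0.7371] -1.0170573296348961 [-0.044  -0.7278  0.0068] 0.008916274854233032
15.34 [-0.0999 -0.0005] 0.0670399602176561 f [2.9859 0.6933] -1.768658124494098 [-0.0198 -0.9653 -0.0372] 0.009054178256058405
15.84 [-0.1058 -0.0005] 0.06703022635199828 f [3.6323 0.1535] 0.28426657937202116 [-0.0432 -1.1461 -0.0246] 0.009092002322703054
16.27 [-0.1097 -0.0005] 0.06706025925200068 f [5.1678 0.1007] -0.618884158891595 [ 0.04   -1.2758 -0.0162] 0.009239808669120454
pointer_tip [316.2 205.3] 0.65 [-0.012   0.0393]
pointer_tip [299.8 238.5] 0.55 [-0.0544 -0.0336]
marker_notch [300.5 241.3] 0.56 [-0.0609 -0.0333]
pointer_tip [204.5 155.7] 0.53 [-0.048  -0.0329]
marker_notch [207.4 151.1] 0.55 [-0.0605 -0.017 ]
```

View pics/s5c.png

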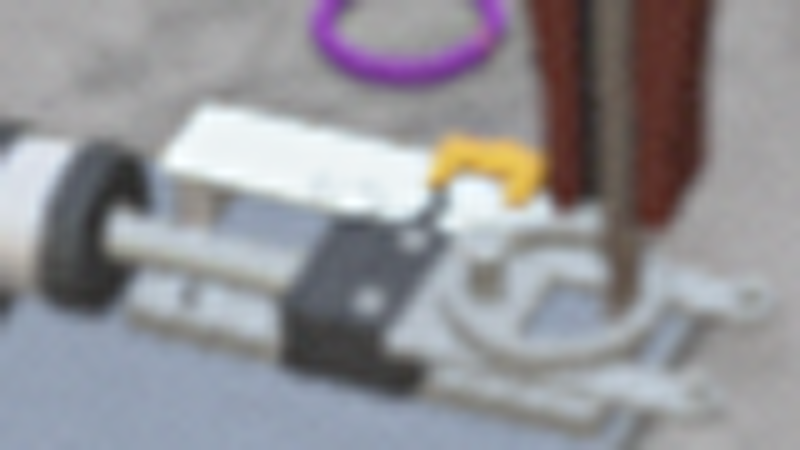

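```bash
python3 - <<'E'
from g import *
G=lambda q:RG.T@(np.asarray(q)[:2]-V[:2])
bot.move_l(W(-.1175,-.0005,.067),max_speed=.03); bot.wait(.5)
st=bot.get_state(); f=st["contact_force"]; print(round(st["time"],2),G(st["tool_pos"]),st["tool_pos"][2],"f",RG.T@f[:2],f[2],st["moment"],st["grasp_force"])
a=bot.grab_frame("side");save(a,"s6")
i=cv2.imread("pics/s6.png")[280:325,195:275];cv2.imwrite("pics/s6c.png",cv2.resize(i,None,fx=10,fy=10,interpolation=2))
E
```

```text
17.48 [-0.1171 -0.0004] 0.06708711231005601 f [5.0277 1.2186] -1.6042077077747927 [ 0.0136 -1.409   0.0236] 59.996841698884964
```

View pics/s6c.png

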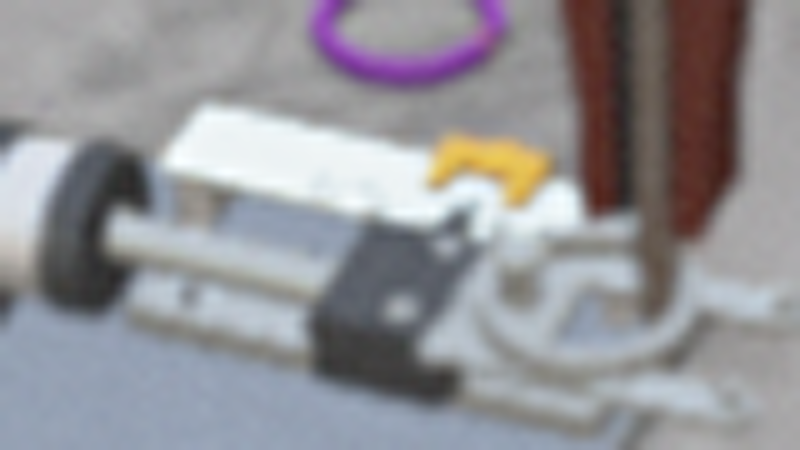

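```bash
python3 -c "
from h import *
print(bot.sign_off())"
```

```text
the job is handed in; nothing more can be done
None
```

I handed the job in at about 17.5 s: the punch stands through the ring under about 5 N of pull. In the last side picture the pointer sits in the middle of the marker's notch, but no verdict came back from the judging.

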